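# Rotate three hallway things to their proper places on the console

## Task

The things on the console are each in the wrong place: stand the white diffuser upright in the middle of the granite coaster, lay the car key flat in the middle of the grey felt mat, and put the sunglasses box, right way up and lengthwise, in the middle of the bamboo tray's upper tier. Each place has room for one thing, so park one of them on the empty cork mat on the way; the veneer scratches, so never set anything on the bare wood, set the ceramic diffuser down gently, and leave the vase, the candle and the polish tin alone.

Things in the scene. Friction and masses are not known exactly. Their poses are not given: they have to be found in the camera images.
- diffuser: matte white ceramic diffuser, empty, solid, upright, 250 g: straight round body 64 mm in diameter from 6 to 52 mm above its underside, rounding in to a 26 mm neck, 85 mm high in all. Grip it by the straight body. Starts on the upper tier of the bamboo tray, up to 40 mm from its middle. Origin: centre of its underside; z up its axis.
- key: steel car key, 60 g, lying flat: fob 52 x 34 x 14 mm (x, y, z) with three black buttons on top, a thin 9 mm wide blade reaching 55 mm along +x from the fob's centre, a small ring at the -x end (to 41 mm). Grip the fob across its 34 mm width. Starts on the granite coaster at any yaw. Origin (the key's middle): centre of the fob's underside; x along the blade, z up.
- sunglasses_box: closed box of clear acrylic with black sunglasses visible inside, 160 x 62 x 50 mm (along x, y, z), about 180 g; the hinged lid is latched and does not open. Grip it across its 62 mm width. Starts on the grey felt mat. Origin: centre of its underside; x along its length, z up.
- coaster: round polished dark granite coaster, 110 mm in diameter, 10 mm thick, fixed. The key starts on it; the diffuser's place. Origin: centre of its underside (at z = 0); its top is 10 mm above.
- valet_mat: flat rectangular grey felt mat, 190 x 100 x 6 mm (along x, y, z), fixed. The sunglasses box starts on it; the key's place. Origin: centre of its underside; its top is 6 mm above.
- bamboo_tray: two-tier bamboo tray, fixed, 210 x 136 mm (x, y). Upper tier: flat deck 200 x 130 mm, its top 70 mm above the origin, with a lip 6 mm high, 5 mm thick along each long edge (120 mm between), open at the short ends. The diffuser starts there; the sunglasses box's place, length along the tray's x, either way round. Origin: centre of its underside, below the deck's middle; x along its length.
- cork_mat: round cork mat, 180 mm in diameter, 6 mm thick, fixed, empty at the start: the parking spot. Origin: centre of its underside; its top is 6 mm above.
- vase: bystander: green glass bud vase, 76 mm in diameter, 120 mm high, loose. Origin: centre of its underside.
- candle: bystander: candle in an amber glass, 74 mm in diameter, 75 mm high (81 with the wick), loose. Origin: centre of its underside.
- polish_tin: bystander: flat round metal shoe polish tin, 84 mm in diameter, 28 mm high, loose. Origin: centre of its underside.
Things that resemble listed ones, but are neither listed nor needed, are in the scene too. What is shaped like the diffuser but black is not meant. Of the things shaped like the cork_mat, the cork one is meant.

How it is judged:
By the outcome, as a careful person would: the job done as asked, in the order asked, and still so for the second after the job is handed in, with the robot touching nothing.
It also fails if it takes over 138 s, if anything falls off the work surface, if the arm or the gripper's body presses on something with over 40 N, if the wrist force passes 120 N, or if a joint passes its speed limit or range.

## Robot

A 6-joint arm with a two-finger parallel gripper is mounted at the origin on the work surface. World frame = base frame: x ahead of the robot, y to its left, z up, the work surface at z = 0. Lengths are in m, angles in degrees, forces in N, time in s.
With the tool pointing down it reaches from about 0.3 to 0.825 m from the base axis. Payload 5.4 kg.
Tool frame: the origin (TCP) lies at the very end of the fingers, on their centre line; the grasp point (between the pads) lies 19 mm behind it (bot.grip_point_offset is the distance from the TCP to the grasp point, in m); z points along the fingers, y is the line along which they close (so a half turn about z gives the same grasp; the last joint's range is limited). The gripper opens to 92 mm and grips with 3 to 60 N. Pads are 20 mm wide; open, the fingers measure 128 mm over their backs; the gripper's body (75 mm by 189 mm) begins 69 mm behind the grasp point.
Start: joints at [-84.689, 9.076, 91.501, -0, 79.423, -12.038], TCP at [0.171, -0.549, 0.187] pointing down, gripper open.
Joint ranges: [-166.64, 166.64], [-54.1, 131.32], [10.49, 154.53], [-73.88, 253.88], [9.74, 151.15], [-171.62, 171.62]. Speed limits (degrees/s): [147.25, 147.25, 180, 180, 180, 180].

## Interface

Orientations are given as a 3x3 rotation matrix whose columns are the frame's x, y, z axes.
In Python, from bench import bot gives the robot as it stands. Calls block until the motion is done:
- bot.movep(position, orientation): joint-space move of the TCP to a pose.
- bot.movel(position, velocity=0.15, attitude=None, contact_N=None): straight line of the TCP; attitude=None keeps the orientation; velocity is the mean speed in m/s. With contact_N (N) it stops when the force on the tool has changed by that much, and returns True; else False.
- bot.move_j(angles): joint-space move.
- bot.gripper_to(opening, force=None): finger opening in m; force is the grip in N (None keeps the last); returns when the fingers have stopped.
- bot.dwell(seconds).
- bot.ik(position, orientation): joint angles nearest the present ones, or None.
- bot.observe(): the state.
- bot.grab_frame(name): name is "side" or "top"; returns a dict with "img" (384x512x3 uint8, red, green, blue), "depth" (384x512 float32, m along the optical axis (not along the pixel's ray), 0 where there is no reading), "K" (3x3 intrinsics, pixels), "camera_from_world" (4x4, takes a point from world to camera coordinates). Camera axes: x right, y down, z forward; pixel columns grow to the right and rows downward; lengths in m; the calibration is good to about 2 mm. A picture is of the moment at which its call begins.
A pose or a line that the arm cannot do raises bot.MotionError and nothing moves.
- bot.sign_off(): hands the job in; it is judged then, once.
The state is a dict: "time_s": time; "qpos": joint angles; "qd": joint speeds; "joint_efforts": joint torques, N m; "ee_pos": TCP position; "tool_rot": TCP orientation; "wrist_force": force on the tool from outside, world axes, zero at the start; "moment": the same for the moment, N m; "finger_gap": finger opening in m; "grip_force": force on a finger pad.
Only numpy, scipy, OpenCV 4.12 (cv2) and the standard library are available. Lean on these libraries where they do the work, as an engineer would, in place of code of your own. Each camera call takes 0.05 s, during which the arm holds its last target. There are 200 camera calls.

## Working session

There is one attempt and no reset: what is moved stays moved. The work goes in short steps, each a Python script; the robot and the scene stay as the last script left them, time stands still between calls to the robot, and variables do not carry over. Pictures are saved under pics/ and viewed, at most 14 in all, crops included, and the job is handed in when it is done.

```bash
mkdir -p pics; ls; python3 - <<'E'
from bench import bot
import cv2,numpy as np
for n in("top","side"):
    f=bot.grab_frame(n); np.savez(f"/tmp/{n}.npz",**f)
    cv2.imwrite(f"pics/{n}0.png",cv2.resize(f["img"][:,:,::-1],(800,600),interpolation=cv2.INTER_CUBIC))
    print(f["K"].tolist(),np.round(f["camera_from_world"],3).tolist())
E
```

```text
pics
[[406.07416527747165, 0.0, 252.94076804306158], [0.0, 406.07416527747165, 192.36727822667726], [0.0, 0.0, 1.0]] [[-0.015, -1.0, -0.024, 0.085], [-0.997, 0.017, -0.079, 0.56], [0.079, 0.023, -0.997, 1.22], [0.0, 0.0, 0.0, 1.0]]
[[370.89581253610845, 0.0, 248.16054536478836], [0.0, 370.89581253610845, 195.41377610630914], [0.0, 0.0, 1.0]] [[-0.753, -0.658, -0.001, 0.471], [-0.461, 0.53, -0.712, 0.268], [0.469, -0.536, -0.702, 1.113], [0.0, 0.0, 0.0, 1.0]]
```

View pics/top0.png

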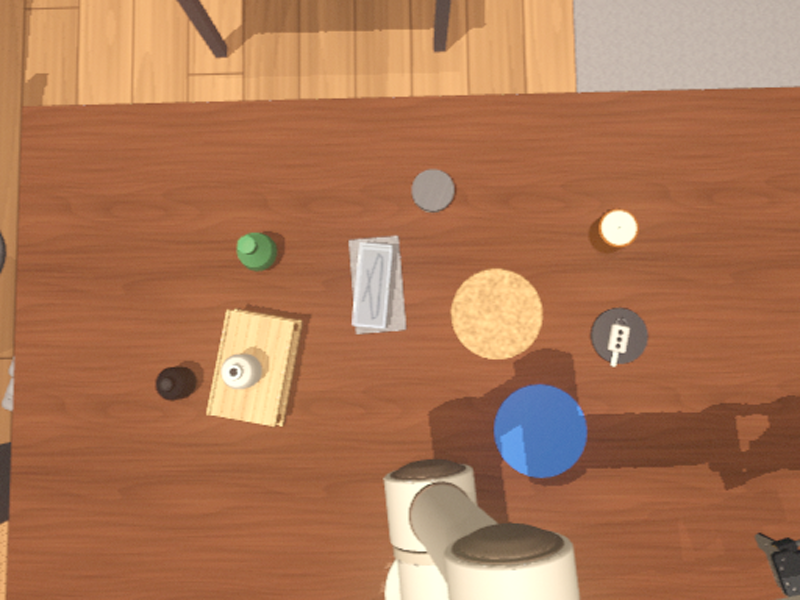

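View pics/side0.png

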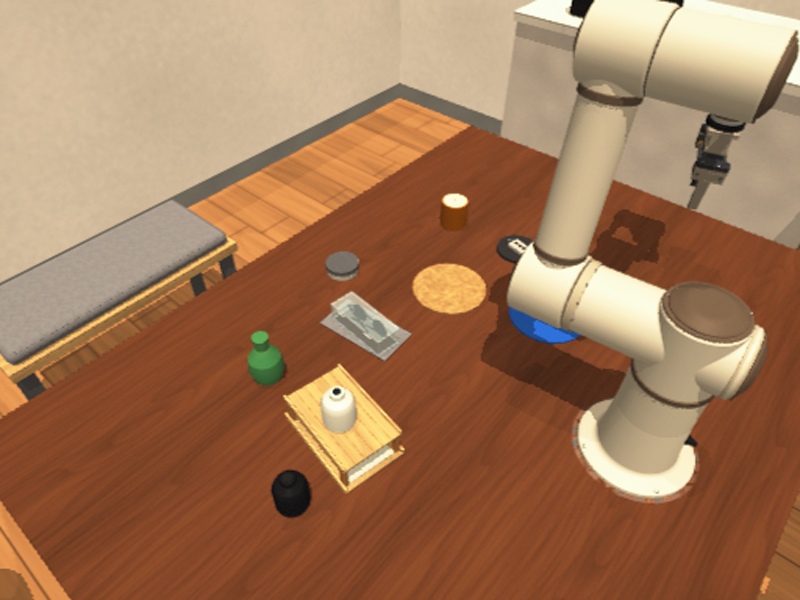

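The white diffuser is at (238,371) on the tray. The black lookalike at (175,383) stands on the wood, so it isn't the one meant. For the cork-mat shape, the cork one is at (497,314) and the blue disc at (541,431) is a decoy. Next I'll confirm these in enlarged crops.

```bash
python3 - <<'E'
import cv2,numpy as np
im=np.load("/tmp/top.npz")["img"][:,:,::-1]
for n,(u,v,w,h,s) in dict(a=(90,140,180,140,4.4444),b=(280,160,144,112,5.5)).items():
    cv2.imwrite(f"pics/{n}.png",cv2.resize(im[v:v+h,u:u+w],(int(w*s),int(h*s)),interpolation=cv2.INTER_CUBIC)[:600])
E
```

```text
(no output)
```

View pics/a.png

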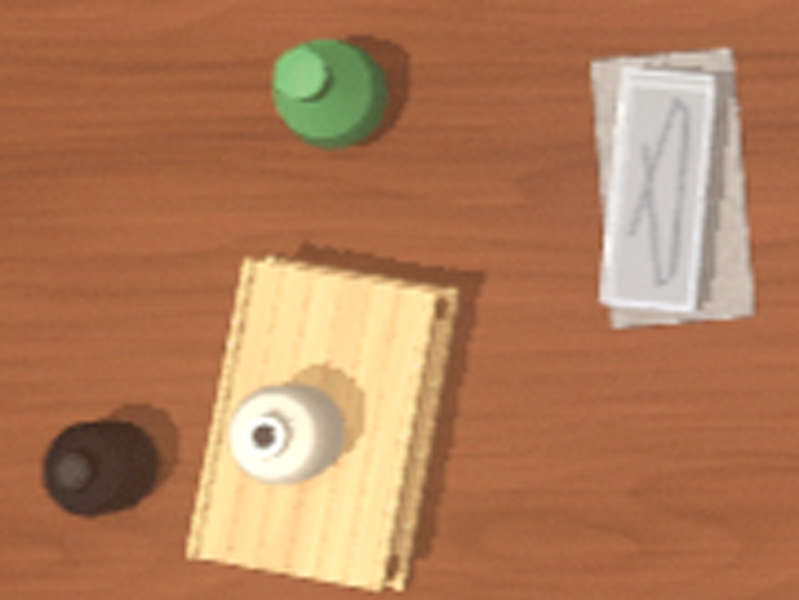

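View pics/b.png

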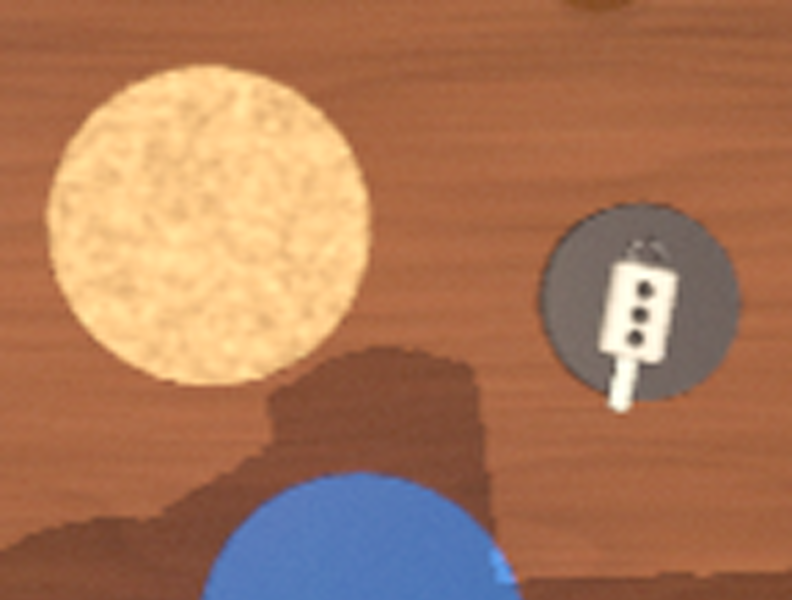

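Crop a confirms the white diffuser: neck at (264,436), standing on the deck, with the black one at (100,468) on the wood. It also shows the box on the felt mat. Crop b shows the cork disc centred at (209,225), the coaster at (640,302), and the key with its blade pointing down to (620,408).

```bash
cat >h.py <<'E'
import numpy as np,cv2
def px2w(f,uv,z):
    T=f["camera_from_world"];R=T[:3,:3];t=T[:3,3];c=-R.T@t
    uv=np.atleast_2d(np.asarray(uv,float))
    d=np.c_[(uv-f["K"][:2,2])/f["K"][0,0],np.ones(len(uv))]@R
    return c+d*((z-c[2])/d[:,2])[:,None]
def cloud(f):
    T=f["camera_from_world"];d=f["depth"];v,u=np.mgrid[:384,:512]
    p=np.stack([(u-f["K"][0,2])/f["K"][0,0]*d,(v-f["K"][1,2])/f["K"][1,1]*d,d],-1)
    P=(p-T[:3,3])@T[:3,:3]; P[d==0]=np.nan
    return P
def crop(xy,u0,v0,s): return (np.array(xy)+.5)/s-.5+[u0,v0]
def rect(P):  # corners TL,TR,BR,BL -> centre, long-axis yaw, sizes
    P=P[:,:2];a=(P[0]+P[1]-P[2]-P[3])/2;b=(P[1]+P[2]-P[0]-P[3])/2
    return P.mean(0).round(4),np.degrees(np.arctan2(a[1],a[0])).round(1),np.degrees(np.arctan2(b[1],b[0])).round(1),np.linalg.norm(a).round(4),np.linalg.norm(b).round(4)
E
python3 - <<'E'
from h import *
f=dict(np.load("/tmp/top.npz"));g=dict(np.load("/tmp/side.npz"))
A=lambda p,z:px2w(f,crop(p,90,140,40/9),z)
B=lambda p,z:px2w(f,crop(p,280,160,5.5),z)
print("box",rect(A([(624,70),(715,73),(695,311),(602,303)],.056)))
print("mat",rect(A([(591,62),(732,49),(754,315),(613,327)],.006)))
print("tray",rect(A([(247,258),(458,289),(404,590),(189,556)],.076)))
print("diff neck",A([(264,436)],.155))
print("fob",rect(B([(615,261),(677,269),(661,362),(601,353)],.024)), B([(620,408),(646,245)],.017))
print("coaster",B([(640.5,302.5),(540,302),(741,302)],.01),"cork",B([(209,225.5),(47,225),(371,225)],.006))
def mr(P,m):
    q=P[m][:,:2]; r=cv2.minAreaRect((q*1000).astype(np.float32)); return [np.round(x,1) for x in r],len(q),np.median(P[m][:,2]).round(4)
for n,F in(("top",f),("side",g)):
    P=cloud(F);x,y,z=P[...,0],P[...,1],P[...,2]
    r=lambda cx,cy,R:(np.hypot(x-cx,y-cy)<R)
    t=A([(330,420)],.07)[0]; 
    print(n,"tray",mr(P,r(t[0],t[1],.14)&(z>.060)&(z<.082)))
    dn=A([(264,436)],.155)[0]
    m=r(dn[0],dn[1],.05)&(z>.08)&(z<.125);print(" body",mr(P,m)); m=r(dn[0],dn[1],.03)&(z>.148);print(" neck",P[m].mean(0).round(4),m.sum())
    b=A([(660,190)],.056)[0]; print(" box",mr(P,r(b[0],b[1],.1)&(z>.045)&(z<.07)))
    k=B([(640,310)],.024)[0]; print(" key",mr(P,r(k[0],k[1],.04)&(z>.019)&(z<.04)))
E
```

```text
box (array([0.5906, 0.1196]), np.float64(-5.8), np.float64(-94.4), np.float64(0.1598), np.float64(0.0621))
mat (array([0.5965, 0.1133]), np.float64(4.0), np.float64(-85.9), np.float64(0.1876), np.float64(0.0992))
tray (array([0.4379, 0.3406]), np.float64(-10.6), np.float64(-99.4), np.float64(0.1988), np.float64(0.1428))
diff neck [[0.43170849 0.35832765 0.155     ]]
fob (array([ 0.482 , -0.3542]), np.float64(-11.5), np.float64(-98.9), np.float64(0.0516), np.float64(0.0334)) [[ 0.42912836 -0.34408352  0.017     ]
 [ 0.5186358  -0.36212036  0.017     ]]
coaster [[ 0.48705418 -0.3600231   0.01      ]
 [ 0.48819768 -0.30461927  0.01      ]
 [ 0.48646701 -0.41533069  0.01      ]] cork [[ 0.53403053 -0.12297389  0.006     ]
 [ 0.53580632 -0.03222511  0.006     ]
 [ 0.53282198 -0.21341951  0.006     ]]
top tray ([array([436.7, 349.9]), array([131.3, 200.1]), np.float64(79.4)], 2592, np.float64(0.0694))
 body ([array([437.1, 353.9]), array([63.7, 47.3]), np.float64(47.0)], 104, np.float64(0.1098))
 neck [0.4316 0.3586 0.154 ] 76
 box ([array([590.8, 122.2]), array([ 63.2, 160.3]), np.float64(83.4)], 1108, np.float64(0.0554))
 key ([array([ 480. , -352.4]), array([33.8, 69.5]), np.float64(76.1)], 195, np.float64(0.0234))
side tray ([array([434.7, 349.8]), array([132.5, 202.3]), np.float64(79.3)], 2153, np.float64(0.0701))
 body ([array([419.6, 369. ]), array([63.3, 37.9]), np.float64(47.5)], 218, np.float64(0.1043))
 neck [0.4287 0.3613 0.154 ] 73
 box ([array([588.7, 122.1]), array([ 65.5, 162.9]), np.float64(83.6)], 686, np.float64(0.0554))
 key ([array([ 487.3, -354.8]), array([33.8, 61.3]), np.float64(67.6)], 63, np.float64(0.0234))
```

```bash
cat >>h.py <<'E'
from bench import bot
def R(a):
    c,s=np.cos(np.radians(a)),np.sin(np.radians(a)); return np.array([[c,s,0],[s,-c,0],[0,0,-1.]])
def go(x,y,z,a):   # a: yaw of tool x, mod 180: take the turn with smaller last joint
    c=[(abs(q[5]),b) for b in(a,a+180) if (q:=bot.ik([x,y,z],R(b))) is not None]
    bot.movep([x,y,z],R(min(c)[1]))
def st(m):
    s=bot.observe();print(m,round(s["time_s"],2),np.round(s["ee_pos"],4),"gap",round(s["finger_gap"],4),"grip",round(s["grip_force"],1),"F",np.round(s["wrist_force"],1),"q6",np.round(s["qpos"][5]))
def pick(x,y,z,a,op,force,zt):
    bot.gripper_to(op); go(x,y,zt,a); bot.movel([x,y,z+.03],.3)
    print("hit",bot.movel([x,y,z],.06,contact_N=8)); bot.gripper_to(0,force); st("gripped")
    bot.movel([x,y,zt],.2); st("lifted")
def place(x,y,z,a,op,zt):
    go(x,y,zt,a); bot.movel([x,y,z+.012],.2); bot.dwell(.2)
    print("touch",bot.movel([x,y,z-.003],.015,contact_N=2)); st("down")
    bot.gripper_to(op); bot.movel([x,y,zt],.25); st("clear")
def look(n,name,u,v,w,h,s):
    f=bot.grab_frame(n);np.savez(f"/tmp/{name}.npz",**f)
    cv2.imwrite(f"pics/{name}.png",cv2.resize(f["img"][v:v+h,u:u+w,::-1],None,fx=s,fy=s,interpolation=cv2.INTER_CUBIC))
E
python3 - <<'E'
from h import *
pick(.482,-.3545,.0125,168.8,.06,15,.16)
place(.534,-.123,.0085,168.8,.055,.2)
go(.431,.359,.25,-10.6+90)
st("over diffuser"); look("side","c",256,110,130,80,5)
E
```

```text
hit False
gripped 4.25 [ 0.482  -0.3545  0.0125] gap 0.0005 grip 0.0 F [-0.9  0.3  0.3] q6 53.0
lifted 5.14 [ 0.4813 -0.3538  0.1585] gap 0.0002 grip 0.0 F [ 0.3 -0.2 -0.3] q6 53.0
touch False
down 8.49 [ 0.5341 -0.1231  0.0056] gap 0.0007 grip 0.0 F [-1.4  0.  -0.1] q6 76.0
clear 10.32 [ 0.533  -0.1226  0.1982] gap 0.0551 grip 0.0 F [-0.2 -0.5 -0.3] q6 76.0
over diffuser 12.12 [0.4315 0.3582 0.2497] gap 0.0551 grip 0.0 F [-1.1  0.5  0.4] q6 38.0
```

View pics/c.png

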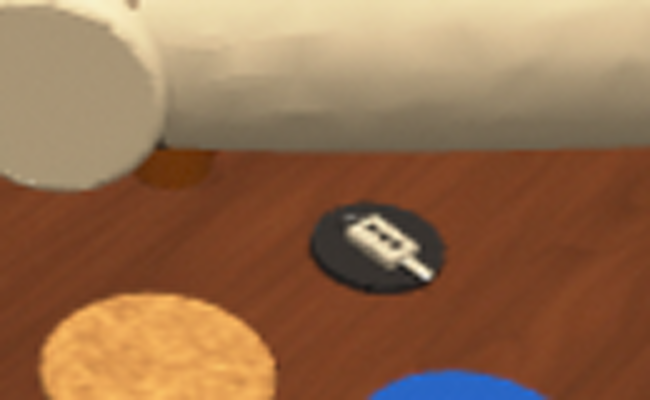

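The fingers closed on nothing: the gap was 0.5 mm, and the key is still on the coaster at (385,245). I'll check the reported TCP against where the cameras see the fingers.

```bash
python3 - <<'E'
from h import *
go(.482,-.3545,.06,168.8);bot.dwell(.3)
st("over key"); look("side","d",256,60,200,150,4);look("top","e",340,130,140,105,5.5)
for n in "de":
    f=dict(np.load(f"/tmp/{n}.npz"));P=cloud(f)
    m=(np.hypot(P[...,0]-.482,P[...,1]+.3545)<.12)&(P[...,2]>.035)&(P[...,2]<.13)
    q=P[m]; print(n,len(q),q.min(0).round(3) if len(q) else 0,q.max(0).round(3) if len(q) else 0)
    T=f["camera_from_world"];c=T[:3,:3]@np.array([.482,-.3545,.06])+T[:3,3];c=f["K"]@c;print("TCP px",c[:2]/c[2])
E
```

```text
over key 15.09 [ 0.4822 -0.3543  0.06  ] gap 0.055 grip 0.0 F [-0.4  0.6  0.9] q6 53.0
d 50 [ 0.474 -0.327  0.086] [ 0.5   -0.305  0.129]
TCP px [333.33793867 149.4274272 ]
e 0 0 0
TCP px [399.79698653 215.92900101]
```

View pics/d.png

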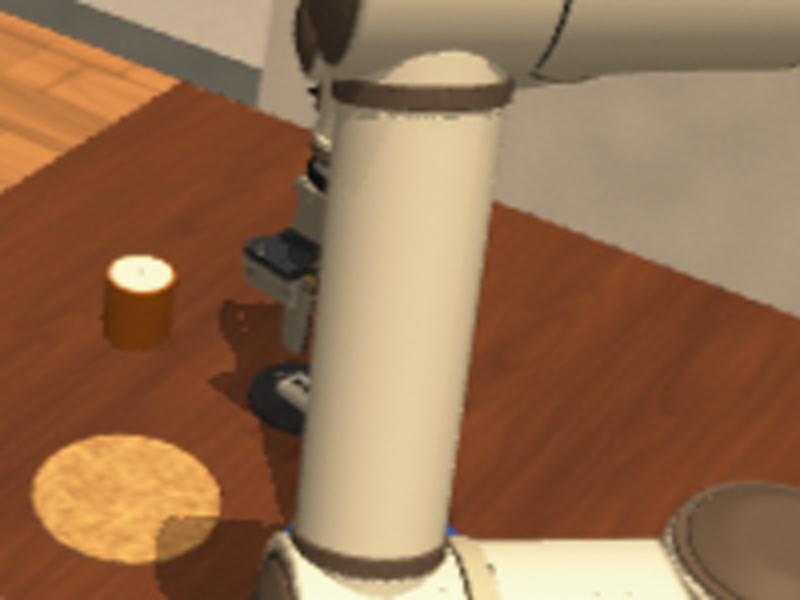

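View pics/e.png

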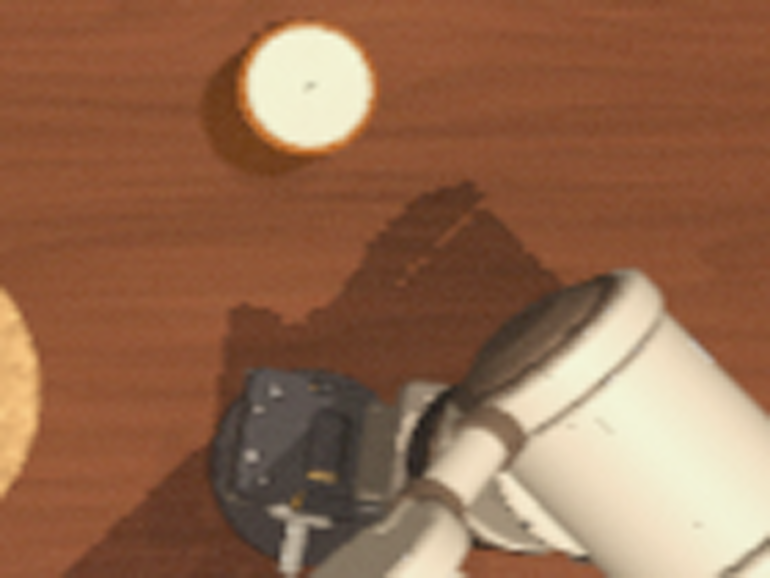

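The fingertip bottom is at (295,350) in crop d. Depth puts the lowest finger point near z=0.086, although the TCP reads 0.06. I'll check that offset.

```bash
python3 - <<'E'
from h import *
f=dict(np.load("/tmp/d.npz"));T=f["camera_from_world"]
print(bot.grip_point_offset)
P=cloud(f)
for v in range(138,160): print(v,[tuple((P[v,u]*1000).round(0).astype(int)) for u in(326,328,330)])
print([ (z,np.round((lambda c:(c/c[2])[:2])(f["K"]@(T[:3,:3]@np.array([.4875,-.327,z])+T[:3,3])),1)) for z in(.06,.07,.08,.09)])
E
```

```text
0.0187
138 [(np.int64(589), np.int64(-485), np.int64(-6)), (np.int64(494), np.int64(-314), np.int64(132)), (np.int64(483), np.int64(-309), np.int64(140))]
139 [(np.int64(583), np.int64(-476), np.int64(-4)), (np.int64(493), np.int64(-314), np.int64(128)), (np.int64(484), np.int64(-311), np.int64(134))]
140 [(np.int64(575), np.int64(-462), np.int64(2)), (np.int64(491), np.int64(-312), np.int64(125)), (np.int64(481), np.int64(-308), np.int64(132))]
141 [(np.int64(574), np.int64(-461), np.int64(-2)), (np.int64(493), np.int64(-317), np.int64(117)), (np.int64(483), np.int64(-313), np.int64(124))]
142 [(np.int64(570), np.int64(-454), np.int64(-1)), (np.int64(491), np.int64(-314), np.int64(115)), (np.int64(482), np.int64(-312), np.int64(120))]
143 [(np.int64(566), np.int64(-447), np.int64(-1)), (np.int64(490), np.int64(-313), np.int64(111)), (np.int64(482), np.int64(-315), np.int64(114))]
144 [(np.int64(563), np.int64(-445), np.int64(-4)), (np.int64(491), np.int64(-317), np.int64(104)), (np.int64(480), np.int64(-312), np.int64(112))]
145 [(np.int64(559), np.int64(-439), np.int64(-4)), (np.in
[... 1551 characters left out ...]
.int64(502), np.int64(-342), np.int64(23)), (np.int64(497), np.int64(-349), np.int64(22)), (np.int64(487), np.int64(-347), np.int64(29))]
157 [(np.int64(502), np.int64(-342), np.int64(18)), (np.int64(492), np.int64(-341), np.int64(24)), (np.int64(486), np.int64(-347), np.int64(24))]
158 [(np.int64(501), np.int64(-342), np.int64(13)), (np.int64(489), np.int64(-337), np.int64(23)), (np.int64(483), np.int64(-341), np.int64(24))]
159 [(np.int64(499), np.int64(-341), np.int64(10)), (np.int64(490), np.int64(-340), np.int64(15)), (np.int64(481), np.int64(-340), np.int64(20))]
[(0.06, array([328.4, 152.1])), (0.07, array([328.8, 150.1])), (0.08, array([329.2, 148. ])), (0.09, array([329.6, 146. ]))]
```

The fingertips sit about 24 mm above the reported TCP. I'll measure the exact offset with a soft touch on the cork, whose top is at 6 mm.

```bash
python3 - <<'E'
from h import *
bot.movel([.482,-.3545,.15],.3)
bot.gripper_to(.02);go(.534,-.123,.03,168.8);bot.dwell(.2);st("above")
try: print(bot.movel([.534,-.123,-.035],.02,contact_N=3))
except bot.MotionError as e: print(e)
st("touch"); bot.movel([.534,-.123,.1],.2)
E
```

```text
above 17.54 [ 0.5347 -0.1246  0.0309] gap 0.02 grip 0.0 F [-0.1  0.2 -0.2] q6 76.0
True
touch 19.8 [ 0.534  -0.123  -0.0211] gap 0.0202 grip 1.8 F [-0.7  0.3  3.9] q6 76.0
```

```bash
python3 - <<'E'
from h import *
f=dict(np.load("/tmp/d.npz"));P=cloud(f)
for v in range(114,142,2): print(v,[tuple(int(t) for t in np.nan_to_num(P[v,u]*1000).round(0)) for u in(320,323,328,331)])
E
```

```text
114 [(713, -625, 0), (703, -636, -1), (682, -646, 2), (500, -316, 235)]
116 [(702, -608, 1), (691, -617, 2), (675, -635, 0), (499, -317, 226)]
118 [(692, -592, 2), (684, -606, -1), (505, -308, 220), (498, -317, 218)]
120 [(521, -280, 218), (514, -288, 217), (505, -311, 210), (492, -308, 216)]
122 [(513, -266, 220), (507, -278, 216), (493, -289, 217), (499, -324, 197)]
124 [(511, -264, 213), (497, -262, 220), (486, -277, 218), (476, -281, 220)]
126 [(509, -263, 206), (494, -258, 215), (480, -269, 216), (470, -272, 219)]
128 [(513, -274, 190), (497, -265, 202), (473, -257, 217), (465, -265, 216)]
130 [(513, -276, 180), (497, -268, 191), (472, -259, 207), (465, -268, 206)]
132 [(632, -501, -2), (496, -270, 182), (470, -257, 201), (469, -280, 189)]
134 [(621, -485, 1), (613, -496, -1), (472, -263, 188), (480, -304, 162)]
136 [(613, -471, 1), (604, -483, -1), (470, -263, 180), (480, -308, 151)]
138 [(603, -456, 3), (595, -469, 0), (494, -314, 132), (478, -307, 143)]
140 [(598, -450, -2), (587, -456, 0), (491, -312, 125), (479, -311, 132)]
```

```bash
python3 - <<'E'
from h import *
f=dict(np.load("/tmp/d.npz"))
i=f["img"][100:160,306:356,::-1];cv2.imwrite("pics/g.png",cv2.resize(i,None,fx=10,fy=10,interpolation=cv2.INTER_CUBIC))
E
```

```text
(no output)
```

View pics/g.png

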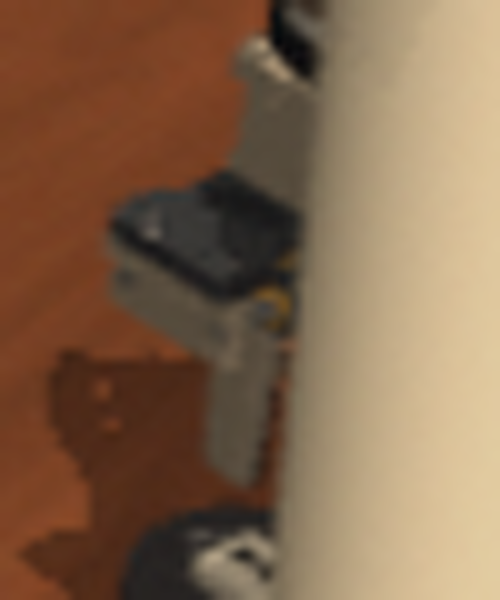

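The picture shows the gripper body's lower edge at about z=0.178. That is 89 mm above the tip, so finger length is normal and only the reported TCP is offset, by 27 mm. I'll apply that correction and redo the key.

```bash
sed -i 's/^def pick(x,y,z,a,op,force,zt):/def pick(x,y,z,a,op,force,zt):\n    z-=.027/; s/^def place(x,y,z,a,op,zt):/def place(x,y,z,a,op,zt):\n    z-=.027/' h.py
python3 - <<'E'
from h import *
pick(.482,-.3545,.0125,168.8,.06,15,.13)
if bot.observe()["finger_gap"]>.03:
    place(.534,-.123,.0085,168.8,.055,.2)
    go(.431,.359,.22,-10.6+90);bot.dwell(.2)
    st("over diffuser"); look("top","k",280,160,144,112,5.5)
E
```

```text
hit False
gripped 23.93 [ 0.4821 -0.3547 -0.0142] gap 0.0339 grip 14.9 F [-0.4 -1.2  1.3] q6 53.0
lifted 24.81 [ 0.4812 -0.3536  0.1284] gap 0.0341 grip 14.9 F [-0.2  0.5 -0.7] q6 53.0
touch True
down 27.92 [ 0.5338 -0.1229 -0.0183] gap 0.0336 grip 14.9 F [ 0.2 -0.1  4.2] q6 76.0
clear 29.43 [ 0.533  -0.1226  0.1982] gap 0.0549 grip 0.0 F [ 0.7 -0.4  0.4] q6 76.0
over diffuser 31.43 [0.4315 0.3584 0.2199] gap 0.0545 grip 0.0 F [-0.5 -0.6  0.1] q6 38.0
```

View pics/k.png

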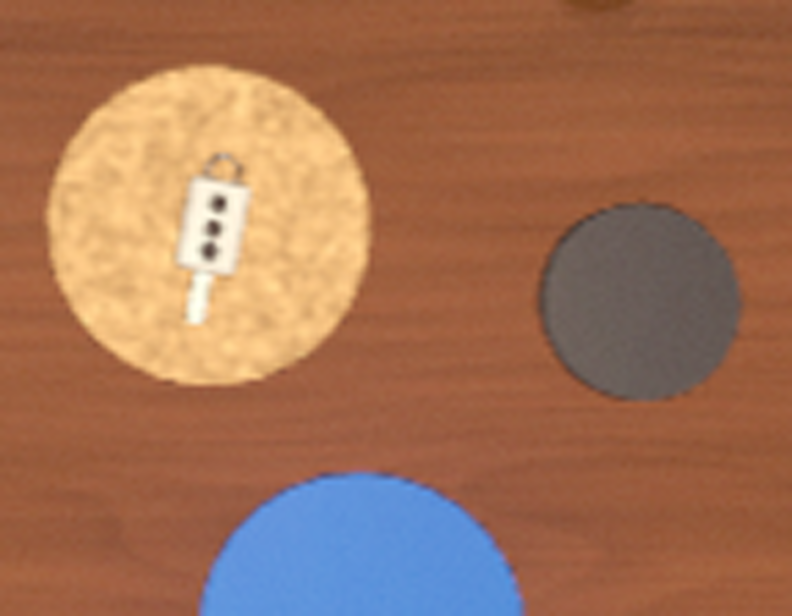

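The key lies flat on the cork with its fob at (213,226), and the coaster is free. Diffuser next.

```bash
python3 - <<'E'
from h import *
pick(.431,.359,.083,79.4,.088,20,.24)
if bot.observe()["finger_gap"]>.055:
    place(.487,-.360,.0235,79.4,.088,.16)
    go(.5905,.121,.16,-6.1);bot.dwell(.2)
    st("over box"); look("side","m",256,90,130,100,6)
E
```

```text
hit False
gripped 34.17 [0.4312 0.3591 0.0563] gap 0.0637 grip 20.0 F [ 1.1 -0.3  1.4] q6 38.0
lifted 35.23 [0.4301 0.3585 0.2381] gap 0.0635 grip 20.0 F [-0.2  0.3 -3.1] q6 38.0
touch True
down 39.67 [ 0.4869 -0.3599 -0.0037] gap 0.0636 grip 20.0 F [-0.3  0.4  5.2] q6 -37.0
clear 41.02 [ 0.4863 -0.3592  0.1583] gap 0.0885 grip 0.0 F [-0.   0.2 -0.3] q6 -37.0
over box 43.01 [0.5907 0.1201 0.16  ] gap 0.0879 grip 0.0 F [-0.9  0.1  0.6] q6 -84.0
```

View pics/m.png

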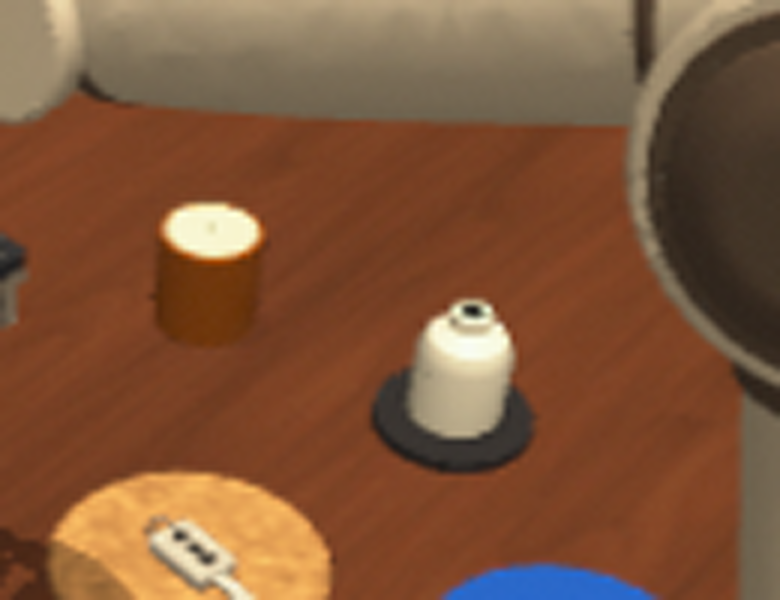

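The diffuser stands upright in the middle of the coaster: base at (460,420), coaster centred at about (455,418). Now the box, then the key.

```bash
python3 - <<'E'
from h import *
pick(.5905,.121,.018,-6.2,.088,20,.16)
if bot.observe()["finger_gap"]>.055:
    bot.movel([.5905,.121,.22],.2)
    place(.4357,.350,.0825,-10.6,.084,.2)
    pick(.534,-.123,.0085,168.8,.06,15,.13)
    if bot.observe()["finger_gap"]>.03:
        place(.5965,.1133,.009,184,.055,.15)
    bot.movep([.35,-.15,.25],R(0));st("end")
    look("top","n",90,140,180,140,40/9*.96); look("side","o",100,100,300,225,2.66)
E
```

```text
hit False
gripped 45.3 [ 0.5907  0.1211 -0.0087] gap 0.0621 grip 20.0 F [-1.7 -0.6  1.5] q6 -84.0
lifted 46.29 [0.5893 0.121  0.1582] gap 0.0616 grip 20.0 F [ 0.4  0.1 -2.1] q6 -84.0
touch True
down 49.59 [0.4356 0.3499 0.0553] gap 0.0618 grip 20.0 F [0.7 0.9 4.2] q6 -53.0
clear 50.83 [0.4349 0.3496 0.1984] gap 0.0841 grip 0.0 F [-0.1  0.3  0.7] q6 -53.0
hit False
gripped 55.0 [ 0.5342 -0.1231 -0.0183] gap 0.034 grip 14.9 F [ 0.3 -0.   1.7] q6 76.0
lifted 55.89 [ 0.533  -0.1225  0.1285] gap 0.0341 grip 14.9 F [ 0.6  1.3 -1.4] q6 76.0
touch True
down 58.76 [ 0.5963  0.1133 -0.0183] gap 0.0338 grip 14.9 F [ 0.2 -0.2  3.9] q6 85.0
clear 60.08 [0.5954 0.1133 0.1483] gap 0.0552 grip 0.0 F [ 0.4 -0.9 -0.9] q6 85.0
end 61.48 [ 0.3503 -0.1497  0.2497] gap 0.0549 grip 0.0 F [-0.2  0.1 -0.2] q6 48.0
```

View pics/n.png

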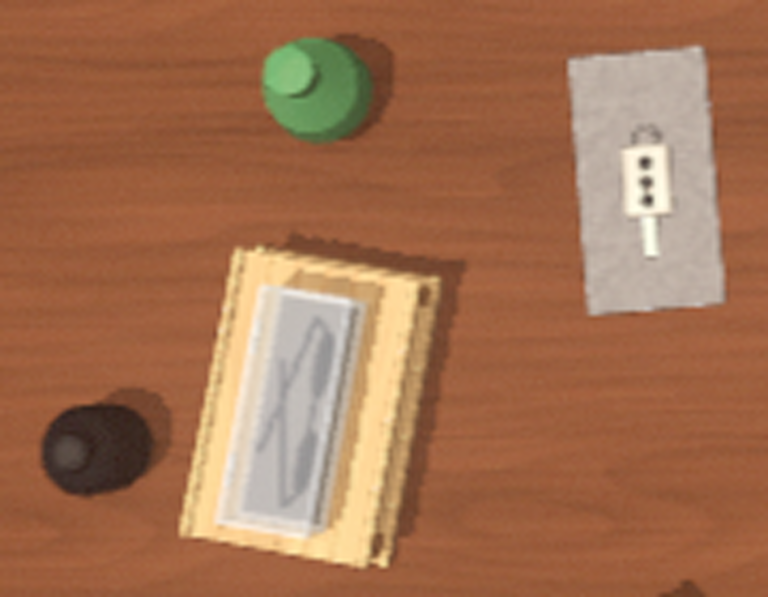

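View pics/o.png

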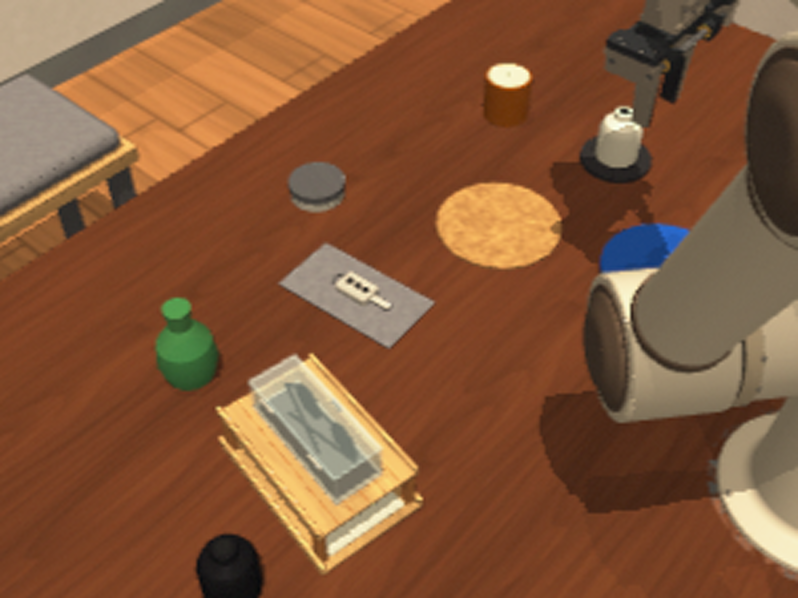

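The box lies right way up along the deck and the key is flat in the middle of the felt mat. The diffuser is upright on the coaster. A quick depth check before handing in.

```bash
python3 - <<'E'
from h import *
for n in "no":
    P=cloud(dict(np.load(f"/tmp/{n}.npz")))
    for nm,c,r,lo,hi in(("box",(.4357,.35),.12,.110,.14),("deck",(.4357,.35),.14,.06,.08),("neck",(.487,-.36),.035,.088,.11),("key",(.5965,.1133),.035,.015,.03)):
        q=P[(np.hypot(P[...,0]-c[0],P[...,1]-c[1])<r)&(P[...,2]>lo)&(P[...,2]<hi)]
        if len(q)>4: print(n,nm,len(q),q.mean(0).round(4),[np.round(x,1) for x in cv2.minAreaRect((q[:,:2]*1000).astype(np.float32))])
E
```

```text
n box 1287 [0.4351 0.3492 0.119 ] [array([435.1, 350.2]), array([ 63.9, 160.8]), np.float64(79.2)]
n deck 1668 [0.4384 0.3455 0.0701] [array([443. , 383.9]), array([200.5, 200.2]), np.float64(79.2)]
n neck 73 [ 0.4867 -0.3571  0.0941] [array([ 486.7, -357.8]), array([24.8, 22.9]), np.float64(89.1)]
n key 173 [0.5943 0.1132 0.0196] [array([592.5, 112.9]), array([56.8, 33.2]), np.float64(4.3)]
o box 1122 [0.4294 0.3525 0.1195] [array([434.4, 350.4]), array([ 64.6, 162.8]), np.float64(79.3)]
o deck 1408 [0.4168 0.3693 0.0709] [array([442. , 383.8]), array([199.4, 202.3]), np.float64(79.3)]
o neck 27 [ 0.4838 -0.3578  0.0932] [array([ 485.2, -358.1]), array([19.9, 35.8]), np.float64(30.0)]
o key 110 [0.5916 0.115  0.0191] [array([596.2, 115. ]), array([66. , 37.3]), np.float64(3.8)]
```

Everything is within about 2 mm, so I'm handing in.

```bash
python3 -c "
from bench import bot
print(bot.sign_off())"
```

```text
the job is handed in; nothing more can be done
None
```

Job handed in after about 61 s of robot time: the diffuser is upright on the coaster, the key flat on the felt mat (parked on the cork on the way) and the box lengthwise on the upper tier, each about 2 mm or less from the middle by the cameras; the first try at the key closed on nothing because the reported TCP sat 27 mm past the real fingertips, which I corrected.

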